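# Stack the pinned parts trays

### The job

Stack the parts trays for storage: set the deep tray on the base tray, then the shallow tray on top of the deep one. Put each down gently, without dropping it, so that all four of its corner pins drop fully into the sockets of the tray below and it sits flush. Leave the other things on the bench where they are.

Things in the scene. Friction and masses are not known exactly. Their poses are not given: they have to be found in the camera images.
- base_tray: Low grey open tray, 112 (x) x 160 (y) mm, fixed to the bench on 3 mm rubber feet; a rusty ring is fixed in it; no rail. Origin: centre of its underside; x along the short side, y the long side, z up. Tops of its four square corner posts 40 mm above the origin, each with a square socket 12 mm wide, 13 mm deep, centred at x +-45, y +-69 mm.
- deep_tray_center (a point): Centre, half-way up, of the deep loose grey tray, 112 (x) x 160 (y) mm, 70 mm from underside to post tops, 0.3-0.5 kg; two long compartments. Four round pins, 8 mm wide with domed ends, stick out 10 mm below the underside at x +-45, y +-69 mm; it stands on them. Sockets in its post tops as in the base tray. Axes as the base tray; a half turn about z makes no difference.
- shallow_tray_center (a point): Centre, half-way up, of the shallow loose grey tray: same outline, pins, sockets and axes as the deep one, but only 46 mm from underside to post tops, 0.2-0.4 kg, and with cross partitions 45 mm each side of the middle, so six compartments. It too stands on its 10 mm pins.
- marker: Marker pen, 132 mm long, 15 mm thick, lying on the bench; a bystander. Origin: on its underside, mid-length; y along the pen.
- timer: Small dwell timer, 62 x 68 x 21 mm, lying on the bench; a bystander. Origin: centre of its underside.
- bronze_block: Flat bronze block, 61 x 85 x 10 mm, lying on the bench; a bystander. Origin: centre of its underside.
- deep_tray_rail (a point): Where to grip the deep tray: middle of its aluminium grip rail, 18 mm above the tray's centre point. The rail runs along y over nearly the whole tray, 12 mm thick (x) and 22 mm tall, this point half-way up, its top 6 mm below the post tops; 45 mm free on each side of it, inner floor 49 mm below this point.
- shallow_tray_rail (a point): Where to grip the shallow tray: middle of its aluminium grip rail, 8 mm above the tray's centre point. Rail along y, 12 mm thick (x), 22 mm tall, this point half-way up, its top 4 mm below the post tops; 45 mm free on each side, inner floor 27 mm below this point.
- jar: Screw-lid jar with an orange lid, 62 mm across, 66 mm high, standing on the bench; a bystander. Origin: centre of its underside.

How it is judged (in metres and radians):
On the way, in this order (a step that is already met when the one before it is completed fails the run):
1. the deep tray is seated flush in the base tray's sockets (horizontal distance between deep_tray_center and base_tray below 0.005 m and z of deep_tray_center in the frame of base_tray between 0.0715 and 0.0775 m and angle between the y axis of deep_tray_center and the y axis of base_tray, either way round below 0.05 rad and angle between deep_tray_center's own z axis and vertical below 0.03 rad), for 0.2 s.
2. the shallow tray is seated flush in the deep tray's sockets (all of step 1 and horizontal distance between shallow_tray_center and deep_tray_center below 0.005 m and z of shallow_tray_center in the frame of deep_tray_center between 0.0545 and 0.0605 m and angle between the y axis of shallow_tray_center and the y axis of deep_tray_center, either way round below 0.05 rad and angle between shallow_tray_center's own z axis and vertical below 0.03 rad), for 0.2 s.
At the end, for the whole second after the job is handed in: The deep tray sits on the base tray and the shallow tray on the deep one, at rest: each centred on the one below within 5 mm, its underside on the post tops (pins fully in, within 2.5 mm), long sides parallel within 0.05 rad, level within 0.03 rad (all of step 2 and linear speed of each of deep_tray, shallow_tray below 0.02 m/s); the robot touches nothing.
It fails at once if the deep tray is dropped (moves faster than 0.5 m/s while no finger touches it) (linear speed of deep_tray above 0.5 m/s and contact force between the fingers and deep_tray below 0.05 N).
It fails at once if the shallow tray is dropped (moves faster than 0.5 m/s while no finger touches it) (linear speed of shallow_tray above 0.5 m/s and contact force between the fingers and shallow_tray below 0.05 N).
It fails at once if the marker, jar, timer or bronze block is pushed more than 40 mm from its place (distance of any of marker, jar, timer, bronze_block from where it was at the start of the episode above 0.04 m).
It also fails if it takes over 67 s, if anything falls off the work surface, if the arm or the gripper's body presses on something with over 40 N, if the wrist force passes 120 N, or if a joint passes its speed limit or range.

### The arm

A 6-joint arm with a two-finger parallel gripper is mounted at the origin on a cart in front of the work surface, level with it; the furniture and walls round the work are solid. World frame = base frame: x ahead of the robot, y to its left, z up, the work surface at z = 0. Lengths are in m, angles in degrees, forces in N, time in s.
With the tool pointing down it reaches from about 0.3 to 0.75 m from the base axis. Payload 8.5 kg.
Tool frame: the origin (TCP) lies at the very end of the fingers, on their centre line; the grasp point (between the pads) lies 19 mm behind it; x points along the fingers, y is the direction in which the jaws open and shut, and the axes are right-handed (so a half turn about x gives the same grasp; the last joint's range is limited). The gripper opens to 85 mm and grips with 20 to 120 N. Pads are 22 mm wide; open, the fingers measure 114 mm over their backs; the gripper's body (76 mm by 85 mm) begins 54 mm behind the grasp point. The pads swing forward as they close: fully open they stand 13 mm farther back than shut.
Start: joints at [-87.794, 21.807, 74.336, -0, 83.858, -12.336], TCP at [0.138, -0.532, 0.231] pointing down, gripper open.
Joint ranges: [-178.18, 178.18], [-50.72, 133.34], [12.68, 142.11], [-81.47, 261.47], [9.98, 163.14], [-165.26, 165.26]. Speed limits (degrees/s): [136.94, 136.94, 180, 180, 180, 180].

### API

Orientations are given as a 3x3 rotation matrix whose columns are the frame's x, y, z axes.
In Python, from rig import sensors, cams, env gives the robot as it stands.
- The arm moves only by the shell command python3 -m crank 'ROWS' [FORCE]. ROWS is a JSON object of lists of equal length, an entry for each row: "hand": the closure in counts, from 0 (fully open) to 255 (shut); "translation": the shift along the tool's x, y, z in m, a list of three; "dr": the turn, a rotation vector about the tool's x, y, z in rad, a list of three. A call has 1 to 5 rows; each row is the pose to reach, as a shift and turn from the pose commanded when the call began, along the tool's axes at that moment; what a row does not reach only later rows make up. A row lasts 1/10 s, in which the tool goes at most 50 mm and 8.59 degrees, less where a joint would pass 70% of its speed; a pose out of reach is approached as far as the arm can. A call with a gripper value outside its range is refused whole. The fingers move at their own pace and stop on an object; FORCE is the grip in N (left out, the last holds). Time passes only in rows, so rows that repeat a pose let the fingers close. It gives the time, the measured TCP pose, the force and the opening at its end, in the units of the state.
- sensors.observe(): the state, without advancing time (a new reading comes with each control period).
- cams.get_image(name): name is "scene" or "top" or "wrist"; returns (picture, depth): 384x512x3 uint8, blue, green, red; 384x512 float32, m along the optical axis (not along the pixel's ray), 0 where there is no reading.
- cams.calibration(name): a dict with "vertical_fov" (degrees; the focal length in pixels is half the picture's height over the tangent of half this angle, whatever the lens; pixels are square), "cx", "cy" (the principal point, pixels), "extrinsics" (4x4, takes a point from camera to world coordinates). Camera axes: x right, y down, z forward; pixel columns grow to the right and rows downward; lengths in m; the calibration is good to about 2 mm. A picture is of the moment at which its call begins: read the wrist's pose just before it. calibration takes no time and is no camera call; for the wrist camera it gives the pose at the moment of the call.
- env.close_job(): hands the job in, once; it reports no verdict.
The state is a dict: "time_s": time; "q": joint angles; "qvel": joint speeds; "joint_efforts": joint torques, N m; "position": TCP position; "tool_rot": TCP orientation; "ft_force": force on the tool from outside, world axes, zero at the start; "wrist_torque": the same for the moment, N m; "grip_width": finger opening in m.
Only numpy, scipy, OpenCV 4.12 (cv2) and the standard library are available. Lean on these libraries where they do the work, as an engineer would, in place of code of your own. Each camera call takes 0.05 s, during which the arm holds its last target. There are 200 camera calls.

## Working session

There is one attempt and no reset: what is moved stays moved. The work goes in short steps, Python scripts to look and compute and a shell command to move; the robot and the scene stay as the last step left them, time stands still between calls to the robot, and variables do not carry over. Pictures are saved under pics/ and viewed, about 8 in all and at most 12, crops included, and the job is handed in when it is done.

```bash
mkdir -p pics; ls; python3 - <<'E'
from rig import sensors,cams,env
import cv2,numpy as np
s=sensors.observe();print({k:np.round(s[k],3).tolist() for k in s})
for n in("top","scene"):
    p,d=cams.get_image(n);cv2.imwrite(f"pics/{n}0.png",p);np.save(f"pics/{n}0.npy",d)
    c=cams.calibration(n);print(n,{k:np.round(c[k],4).tolist() if not isinstance(c[k],str) else c[k] for k in c})
E
```

```text
pics
{'time_s': 0.0, 'q': [-87.795, 21.842, 74.385, 0.002, 83.857, -12.336], 'qvel': [0.061, 0.036, 0.036, -0.027, -0.104, -0.02], 'joint_efforts': [0.001, -44.846, -23.127, -0.0, 0.005, 0.0], 'position': [0.138, -0.532, 0.231], 'tool_rot': [[-0.0, 0.251, -0.968], [0.001, -0.968, -0.251], [-1.0, -0.001, -0.0]], 'ft_force': [0.339, 0.042, 0.542], 'wrist_torque': [0.028, -0.021, 0.02], 'grip_width': 0.085}
top {'vertical_fov': 49.6038, 'cx': 257.7292, 'cy': 190.6083, 'extrinsics': [[-0.0213, -0.9865, 0.1623, 0.3796], [-0.9996, 0.0181, -0.0212, -0.0452], [0.0179, -0.1627, -0.9865, 1.2577], [0.0, 0.0, 0.0, 1.0]]}
scene {'vertical_fov': 51.9631, 'cx': 249.3686, 'cy': 191.3433, 'extrinsics': [[-0.5026, -0.3643, 0.784, -0.4226], [-0.8642, 0.1892, -0.4662, 0.5448], [0.0215, -0.9119, -0.4099, 0.5751], [0.0, 0.0, 0.0, 1.0]]}
```

View pics/top0.png

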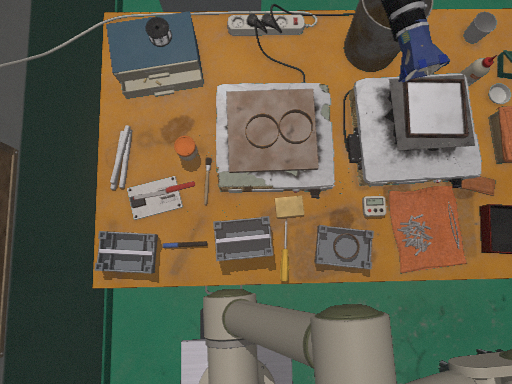

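View pics/scene0.png

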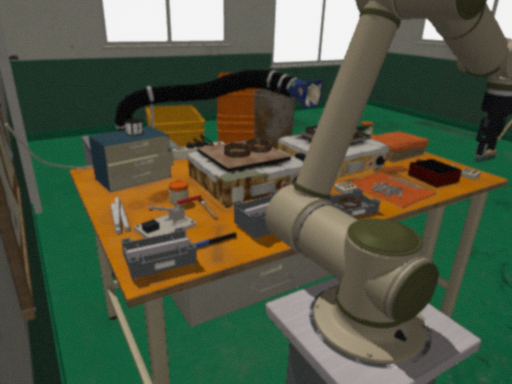

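Top view: left tray (127,252) has cross partitions, so it is the shallow one. The middle tray (243,239) is the deep one, and the base tray with the ring is at (344,248). I'll enlarge this strip to read the corners.

```bash
cat > h.py <<'E'
import numpy as np,cv2
from rig import sensors,cams,env
def world(n,d,u,v,z=None,c=None):
    c=c or cams.calibration(n);f=192/np.tan(np.radians(c["vertical_fov"])/2);T=np.array(c["extrinsics"])
    r=np.array([(u-c["cx"])/f,(v-c["cy"])/f,1.])
    if z is None: k=d[int(round(v)),int(round(u))]
    else: k=(z-T[2,3])/(T[2,:3]@r)
    return T[:3,:3]@(r*k)+T[:3,3]
E
python3 - <<'E'
from h import *
p=cv2.imread("pics/top0.png");d=np.load("pics/top0.npy")
cv2.imwrite("pics/crop1.png",cv2.resize(p[210:285,90:290],None,fx=4,fy=4,interpolation=cv2.INTER_CUBIC))
cv2.imwrite("pics/crop2.png",cv2.resize(p[210:285,200:400],None,fx=4,fy=4,interpolation=cv2.INTER_CUBIC))
for u,v in((127,252),(243,239),(320,262),(367,263),(374,206),(290,206),(184,148),(187,245),(230,262),(170,262)):print(u,v,world("top",d,u,v).round(3))
E
```

```text
127 252 [0.407 0.306 0.052]
243 239 [ 0.436 -0.026  0.072]
320 262 [ 0.367 -0.247  0.044]
367 263 [ 0.361 -0.387  0.028]
374 206 [ 0.53  -0.422  0.02 ]
290 206 [ 0.536 -0.169  0.011]
184 148 [ 0.38  -0.045  1.258]
187 245 [0.425 0.141 0.013]
230 262 [ 0.372  0.015 -0.001]
170 262 [0.376 0.193 0.   ]
```

View pics/crop1.png

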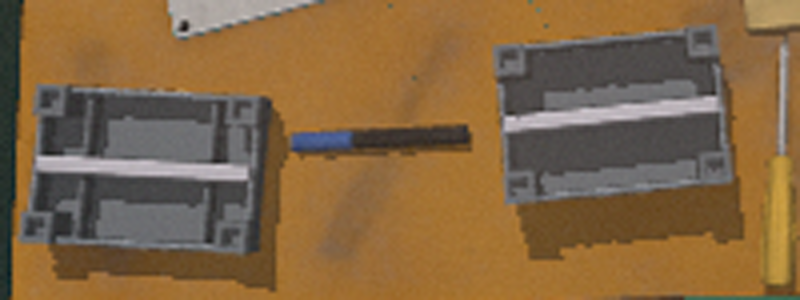

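View pics/crop2.png

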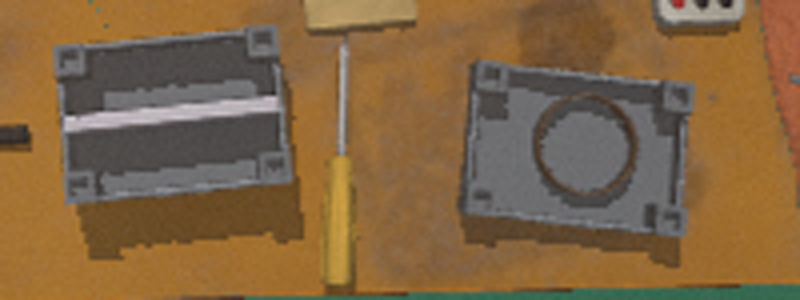

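Socket pixels read from the crops (all four corners of each tray are visible). Next I'll fit the poses.

```bash
cat >> h.py <<'E'
M=np.array([[45,69],[45,-69],[-45,69],[-45,-69]])/1000.
def fit(P):
    P=np.array(P)[:,:2];c=P.mean(0);A=M.T@(P-c);  # rotation M->P
    a=np.arctan2(A[0,1]-A[1,0],A[0,0]+A[1,1]);R=np.array([[np.cos(a),-np.sin(a)],[np.sin(a),np.cos(a)]])
    return c,np.degrees(a),(P-c-M@R.T)*1000
E
python3 - <<'E'
from h import *
S={"shallow":(90,.056,[(50,101),(243,110),(38,226),(232,236)]),"deep":(90,.080,[(510,62),(703,42),(519,187),(713,166)]),"base":(200,.043,[(491,77),(679,97),(482,196),(671,220)])}
for k,(o,z,p) in S.items():
    c,a,r=fit([world("top",None,o+(u-1.5)/4,210+(v-1.5)/4,z) for u,v in p]);print(k,c.round(4),round(a,2),r.round(1).tolist())
c=cams.calibration("wrist");s=sensors.observe();T=np.eye(4);T[:3,:3]=s["tool_rot"];T[:3,3]=s["position"]
print(c["vertical_fov"],c["cx"],c["cy"]);print((np.linalg.inv(T)@np.array(c["extrinsics"])).round(4))
E
```

```text
shallow [0.4084 0.311 ] -3.85 [[-0.8, 0.2], [-0.7, 0.4], [1.1, -0.8], [0.4, 0.2]]
deep [ 0.4386 -0.0246] 4.46 [[-1.6, -1.2], [-0.8, -0.5], [0.7, 0.0], [1.7, 1.6]]
base [ 0.4103 -0.3212] -7.62 [[-1.5, 0.7], [-0.6, 0.2], [1.9, -0.7], [0.2, -0.2]]
68.9329442594876 253.91227545043552 187.51557720146945
[[-4.000e-04 -2.856e-01  9.583e-01 -1.435e-01]
 [ 1.000e+00 -4.000e-04  3.000e-04  1.000e-04]
 [ 3.000e-04  9.583e-01  2.856e-01 -7.190e-02]
 [ 0.000e+00  0.000e+00  0.000e+00  1.000e+00]]
```

```bash
cat >> h.py <<'E'
def go(x,y,z,yaw):
    "shift (tool axes) and turn about tool x (rad) to TCP x,y,z with tool y at yaw deg from world x, tool down"
    s=sensors.observe();R=np.array(s["tool_rot"]);c,n=np.cos(np.radians(yaw)),np.sin(np.radians(yaw))
    G=np.array([[0,c,n],[0,n,-c],[-1,0,0]])
    print("t",round(s["time_s"],2),"pos",np.round(s["position"],4),"shift",(R.T@(np.array([x,y,z])-s["position"])).round(4),"dr",cv2.Rodrigues(R.T@G)[0].ravel().round(4),"F",np.round(s["ft_force"],1),"w",round(s["grip_width"],4),"q",np.round(s["q"]))
E
python3 -c "
from h import *
go(.410,-.321,.12,-7.6)"
```

```text
t 0.1 pos [ 0.1381 -0.5321  0.2308] shift [ 0.111  -0.1359 -0.3162] dr [-1.1843e+00 -1.0000e-03  1.0000e-03] F [0.  0.7 0.7] w 0.0853 q [-88.  22.  74.   0.  84. -12.]
```

```bash
python3 -m crank '{"hand":[0,0,0,0,0],"translation":[[0.03,-0.0195,-0.0452],[0.045,-0.039,-0.09],[0.06,-0.058,-0.1355],[0.07,-0.078,-0.18],[0.08,-0.097,-0.226]],"dr":[[-0.145,0,0],[-0.29,0,0],[-0.435,0,0],[-0.58,0,0],[-0.725,0,0]]}'; python3 -c "
from h import *
go(.410,-.321,.12,-7.6)"
```

```text
time_s: 0.6
position: [0.3253, -0.3864, 0.1527]
tool_rot: [[-0.0, 0.833, -0.553], [0.001, -0.553, -0.833], [-1.0, -0.001, -0.0]]
ft_force: [0.3, -1.1, 0.6]
grip_width: 0.0853
t 0.6 pos [ 0.3253 -0.3864  0.1527] shift [ 0.0327  0.0344 -0.1013] dr [-0.4539 -0.0006  0.0006] F [ 0.3 -1.1  0.6] w 0.0853 q [-63.  22.  89.   0.  70. -30.]
```

```bash
python3 -m crank '{"hand":[0,0,0,0,0],"translation":[[0.011,0.011,-0.034],[0.022,0.023,-0.068],[0.032,0.034,-0.101],[0.032,0.034,-0.101],[0.032,0.034,-0.101]],"dr":[[-0.145,0,0],[-0.29,0,0],[-0.43,0,0],[-0.454,0,0],[-0.454,0,0]]}' >/dev/null; cat >> h.py <<'E'
def snap(name,f=1.5):
    c=cams.calibration("wrist");p,d=cams.get_image("wrist")
    cv2.imwrite(f"pics/{name}_raw.png",p);np.save(f"pics/{name}.npy",d);np.save(f"pics/{name}_c.npy",c,allow_pickle=True)
    cv2.imwrite(f"pics/{name}.png",cv2.resize(p,None,fx=f,fy=f,interpolation=cv2.INTER_CUBIC))
def fitpx(name,z,px,f=1.5):
    c=np.load(f"pics/{name}_c.npy",allow_pickle=True).item()
    r=fit([world("wrist",None,(u+.5)/f-.5,(v+.5)/f-.5,z,c) for u,v in px]);print(name,r[0].round(4),r[1].round(2),r[2].round(1).tolist())
E
python3 -c "
from h import *
go(.410,-.321,.12,-7.6);snap('wb')"
```

```text
t 1.1 pos [ 0.409  -0.3227  0.1211] shift [ 0.0011  0.0008 -0.0018] dr [-0.0044 -0.0005  0.0008] F [-0.3  0.5 -0.8] w 0.0852 q [-51.  25.  89.  -0.  66. -43.]
```

View pics/wb.png

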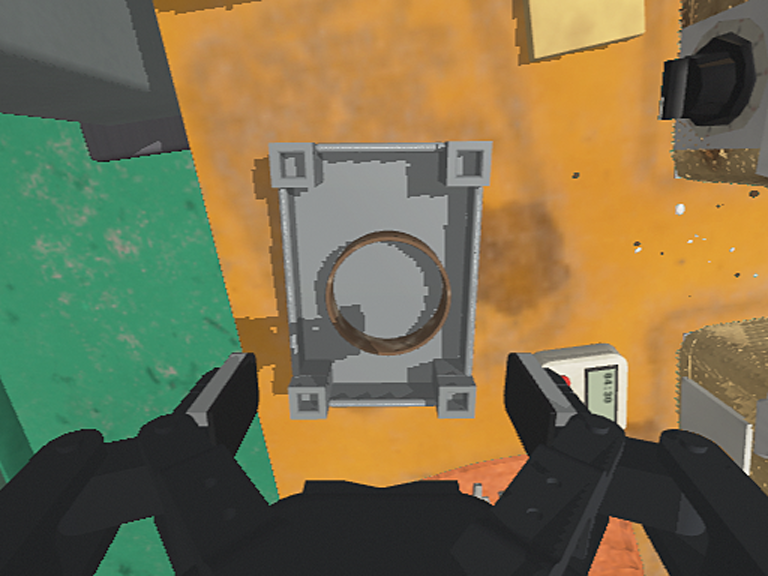

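Base tray sockets at about (293,164), (469,163), (308,402), (457,401). I'll enlarge the four corners in one composite.

```bash
cat >> h.py <<'E'
def quad(name,px,f=1.5,h=20,k=7):
    p=cv2.imread(f"pics/{name}_raw.png");t=[]
    for u,v in px:
        x,y=int(u/f)-h,int(v/f)-h;t.append(cv2.resize(p[y:y+2*h,x:x+2*h],None,fx=k,fy=k,interpolation=cv2.INTER_CUBIC))
    cv2.imwrite(f"pics/{name}_q.png",np.vstack([np.hstack(t[:2]),np.hstack(t[2:])]))
def unquad(px,q,f=1.5,h=20,k=7):
    "q: centres in the composite -> pixel in the 1.5x view"
    o=[]
    for i,((u,v),(a,b)) in enumerate(zip(px,q)):
        o.append((((a-(i%2)*2*h*k+.5)/k-.5+int(u/f)-h+.5)*f-.5,((b-(i//2)*2*h*k+.5)/k-.5+int(v/f)-h+.5)*f-.5))
    return o
E
python3 -c "
from h import *
px=[(469,163),(457,401),(293,164),(308,402)]
fitpx('wb',.043,px);quad('wb',px)"
```

```text
wb [ 0.4086 -0.3229] -7.49 [[-0.2, 0.0], [-0.1, 0.0], [0.3, 0.1], [0.1, -0.1]]
```

View pics/wb_q.png

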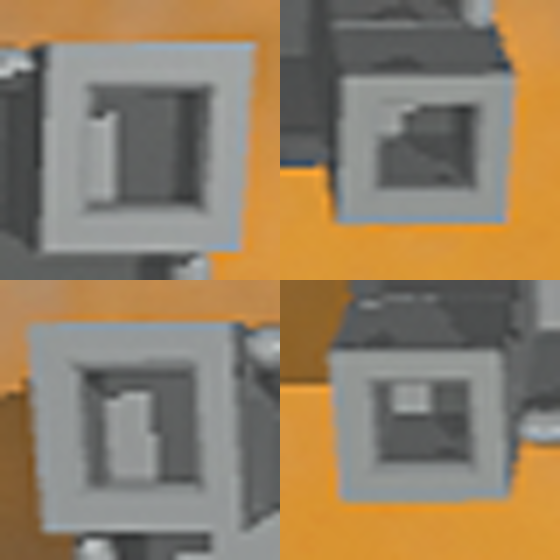

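Residuals are ≤0.3 mm: base at (0.4086, -0.3229), yaw -7.49°. The composite confirms the socket centres. Now to the deep tray.

```bash
python3 -c "
from h import *
go(.4386,-.0246,.157,4.5)"
```

```text
t 1.15 pos [ 0.4086 -0.3234  0.1214] shift [-0.0356 -0.0118 -0.3001] dr [-0.2177  0.      0.0003] F [ 0.6 -0.4  0.2] w 0.0854 q [-51.  25.  89.  -0.  66. -43.]
```

```bash
python3 -m crank '{"hand":[0,0,0,0,0],"translation":[[-0.02,-0.002,-0.045],[-0.035,-0.004,-0.09],[-0.0356,-0.006,-0.14],[-0.0356,-0.008,-0.19],[-0.0356,-0.01,-0.24]],"dr":[[-0.04,0,0],[-0.08,0,0],[-0.12,0,0],[-0.16,0,0],[-0.2,0,0]]}' >/dev/null; python3 -m crank '{"hand":[0,0,0,0],"translation":[[0,0.01,-0.03],[0,0.011,-0.06],[0,0.011,-0.06],[0,0.011,-0.06]],"dr":[[-0.0177,0,0],[-0.0177,0,0],[-0.0177,0,0],[-0.0177,0,0]]}' >/dev/null; python3 -c "
from h import *
go(.4386,-.0246,.157,4.5);snap('wd')"
```

```text
t 2.05 pos [ 0.4392 -0.0243  0.1574] shift [ 0.0004 -0.0006  0.0003] dr [ 0.0001  0.0007 -0.0007] F [ 0.4 -0.3  0.1] w 0.0853 q [-19.  15.  98.  -0.  67. -23.]
```

View pics/wd.png

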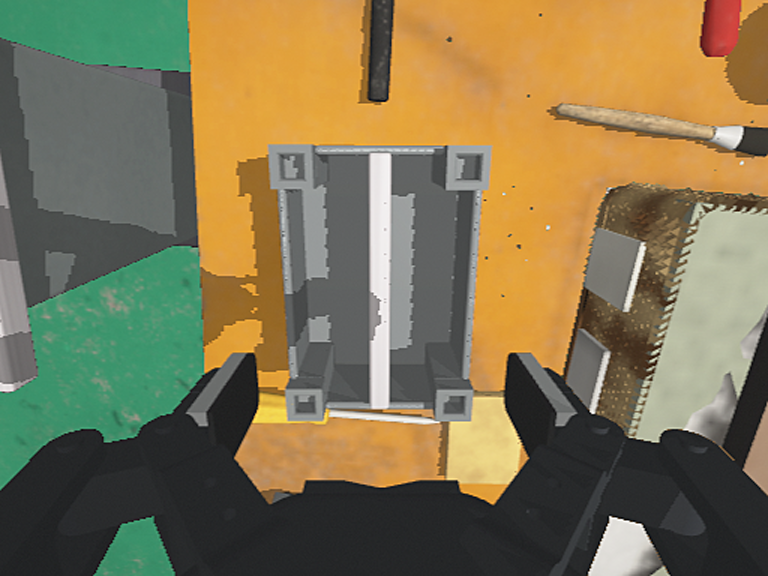

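```bash
python3 -c "
from h import *
fitpx('wd',.080,[(467,167),(454,404),(292,167),(305,404)])
go(.4386,-.0246,.050,4.5)"; python3 -m crank '{"hand":[120,120,120,120],"translation":[[0,0,0],[0,0,0],[0,0,0],[0,0,0]],"dr":[[0,0,0],[0,0,0],[0,0,0],[0,0,0]]}' 60
```

```text
wd [ 0.4377 -0.0261] 4.44 [[-0.5, -0.1], [-0.2, 0.1], [0.6, -0.1], [0.1, 0.1]]
t 2.1 pos [ 0.4393 -0.0247  0.1573] shift [ 0.1073 -0.0007 -0.0002] dr [-0.0007  0.0006 -0.0006] F [ 0.1  0.2 -0. ] w 0.0855 q [-19.  15.  98.  -0.  67. -23.]
time_s: 2.5
position: [0.4392, -0.024, 0.157]
tool_rot: [[-0.0, 0.997, 0.079], [0.0, 0.079, -0.997], [-1.0, -0.0, -0.0]]
ft_force: [-0.1, 1.2, -0.4]
grip_width: 0.0451
```

```bash
python3 -m crank '{"hand":[120,120,120,120,120],"translation":[[0.03,-0.0016,0.0015],[0.065,-0.0016,0.0015],[0.095,-0.0016,0.0015],[0.113,-0.0016,0.0015],[0.113,-0.0016,0.0015]],"dr":[[0,0,0],[0,0,0],[0,0,0],[0,0,0],[0,0,0]]}'; python3 -m crank '{"hand":[150,185,215,255,255],"translation":[[0,0,0],[0,0,0],[0,0,0],[0,0,0],[0,0,0]],"dr":[[0,0,0],[0,0,0],[0,0,0],[0,0,0],[0,0,0]]}' 100;python3 -m crank '{"hand":[255,255,255],"translation":[[0,0,0],[0,0,0],[0,0,0]],"dr":[[0,0,0],[0,0,0],[0,0,0]]}' 100
```

```text
time_s: 3.0
position: [0.4367, -0.025, 0.0423]
tool_rot: [[-0.004, 0.997, 0.079], [0.001, 0.079, -0.997], [-1.0, -0.004, -0.002]]
ft_force: [0.3, 0.2, 0.1]
grip_width: 0.0455
time_s: 3.5
position: [0.4382, -0.0254, 0.0451]
tool_rot: [[0.002, 0.997, 0.079], [-0.001, 0.079, -0.997], [-1.0, 0.002, 0.001]]
ft_force: [-1.3, 0.8, 6.6]
grip_width: 0.0102
time_s: 3.8
position: [0.4382, -0.0254, 0.045]
tool_rot: [[0.002, 0.997, 0.079], [-0.001, 0.079, -0.997], [-1.0, 0.002, 0.001]]
ft_force: [-0.2, 0.8, 7.5]
grip_width: 0.0104
```

```bash
python3 -m crank '{"hand":[255,255,255,255,255],"translation":[[-0.01,0,0],[-0.03,0,0],[-0.06,0,0],[-0.09,0,0],[-0.1,0,0]],"dr":[[0,0,0],[0,0,0],[0,0,0],[0,0,0],[0,0,0]]}';python3 -c "
from h import *
go(.4086,-.3229,.15,-7.5);snap('wl')"
```

```text
time_s: 4.3
position: [0.4384, -0.0254, 0.1468]
tool_rot: [[0.004, 0.997, 0.08], [-0.002, 0.08, -0.997], [-1.0, 0.004, 0.002]]
ft_force: [0.3, 0.3, -4.0]
grip_width: 0.0106
t 4.3 pos [ 0.4384 -0.0254  0.1468] shift [-0.0028 -0.0534  0.2941] dr [ 0.2108  0.0014 -0.0044] F [ 0.3  0.3 -4. ] w 0.0106 q [-19.  16.  99.  -0.  65. -23.]
```

View pics/wl.png

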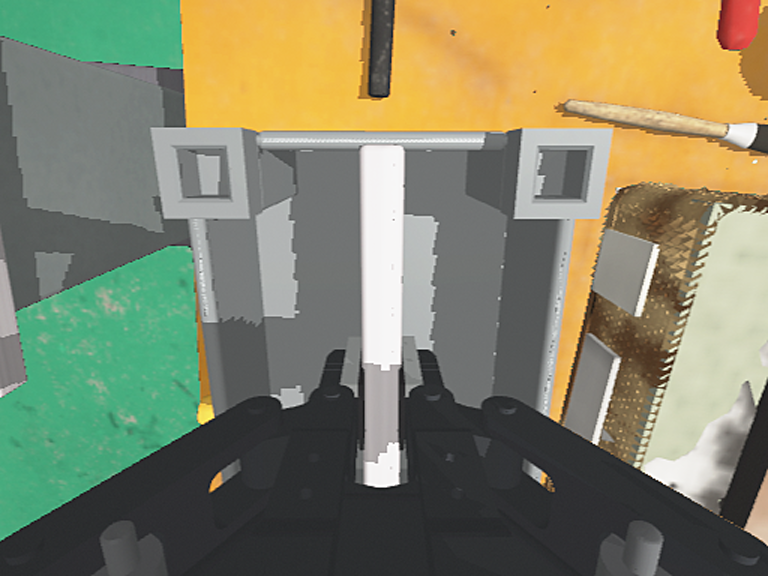

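Tray is held and lifted level. Front sockets at (205,172) and (567,173). I'll work out its offset in the hand from these.

```bash
python3 -c "
from h import *
c=np.load('pics/wl_c.npy',allow_pickle=True).item();s=sensors.observe()
for z in(.180,.182,.184):
    L,R=[world('wrist',None,(u+.5)/1.5-.5,(v+.5)/1.5-.5,z,c)[:2] for u,v in((205,172),(567,173))]
    e=(R-L);a=np.arctan2(e[1],e[0]);m=(L+R)/2-.069*np.array([-np.sin(a),np.cos(a)])
    print(z,np.linalg.norm(e)*1000,np.degrees(a),m,np.array(s['tool_rot']).T[:, :2]@(m-s['position'][:2]))
"
```

```text
0.18 92.13167015923096 4.398332613253107 [ 0.43864839 -0.02581083] [1.35353423e-06 1.40273296e-04 3.79810769e-04]
0.182 90.46008280041089 4.398332613253101 [ 0.43860821 -0.02573752] [1.05478405e-06 1.06073069e-04 3.03534499e-04]
0.184 88.78849544159074 4.398332613253102 [ 0.43856803 -0.02566422] [7.56033858e-07 7.18728410e-05 2.27258230e-04]
```

```bash
python3 -m crank '{"hand":[255,255,255,255,255],"translation":[[0,-0.003,0.018],[0,-0.009,0.05],[0,-0.016,0.088],[0,-0.023,0.126],[0,-0.03,0.165]],"dr":[[0.013,0,-0.002],[0.036,0,-0.004],[0.063,0,-0.0044],[0.09,0,-0.0044],[0.118,0,-0.0044]]}' >/dev/null; python3 -m crank '{"hand":[255,255,255,255,255],"translation":[[0,-0.004,0.038],[0,-0.0075,0.075],[0,-0.0105,0.105],[0,-0.012,0.12],[0,-0.013,0.127]],"dr":[[0.027,0,0],[0.053,0,0],[0.075,0,0],[0.086,0,0],[0.093,0,0]]}' >/dev/null; python3 -m crank '{"hand":[255,255],"translation":[[0,0,0],[0,0,0]],"dr":[[0,0,0],[0,0,0]]}' >/dev/null;python3 -c "
from h import *
go(.4086,-.3229,.10,-7.4)"
```

```text
t 5.55 pos [ 0.4031 -0.3173  0.1438] shift [0.0438 0.0064 0.0049] dr [-0.001  -0.0004  0.005 ] F [ 0.2 -0.  -3.6] w 0.0104 q [-51.  23.  88.  -0.  69. -44.]
```

```bash
python3 -m crank '{"hand":[255,255,255,255,255],"translation":[[0.01,0.0064,0.0049],[0.025,0.0064,0.0049],[0.04,0.0064,0.0049],[0.0475,0.0064,0.0049],[0.0475,0.0064,0.0049]],"dr":[[-0.001,0,0.005],[-0.001,0,0.005],[-0.001,0,0.005],[-0.001,0,0.005],[-0.001,0,0.005]]}' >/dev/null;  python3 -m crank '{"hand":[255,255],"translation":[[0,0,0],[0,0,0]],"dr":[[0,0,0],[0,0,0]]}' >/dev/null;python3 -c "
from h import *
for i in range(1):go(.4086,-.3229,.0775,-7.4)
c=cams.calibration('top');p,d=cams.get_image('top');cv2.imwrite('pics/top1.png',cv2.resize(p[200:290,290:410],None,fx=5,fy=5))
snap('wp')"
```

```text
t 6.25 pos [ 0.4089 -0.3245  0.0972] shift [ 0.0197 -0.0005 -0.0015] dr [-0.0009  0.0016 -0.0017] F [-0.   0.1 -3.4] w 0.0105 q [-51.  27.  90.   0.  62. -44.]
```

View pics/wp.png

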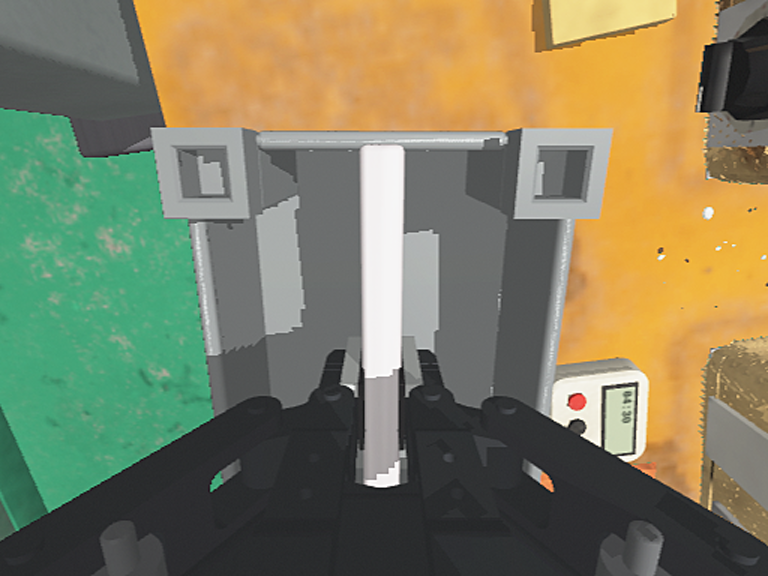

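The socket positions in the image haven't changed, so nothing slipped in the grip. Descending slowly.

```bash
Z='"dr":[[0,0,0],[0,0,0],[0,0,0],[0,0,0],[0,0,0]]'; python3 -m crank '{"hand":[255,255,255,255,255],"translation":[[0.003,-0.0003,-0.001],[0.006,-0.0003,-0.001],[0.009,-0.0003,-0.001],[0.011,-0.0003,-0.001],[0.013,-0.0003,-0.001]],"dr":[[0,0,0],[0,0,0],[0,0,0],[0,0,0],[0,0,0]]}';  python3 -c "
from h import *
go(.4086,-.3229,.0775,-7.4)"
```

```text
time_s: 6.85
position: [0.4084, -0.3232, 0.0834]
tool_rot: [[0.0, 0.992, -0.13], [-0.001, -0.13, -0.992], [-1.0, 0.001, 0.001]]
ft_force: [0.0, 0.5, -4.0]
grip_width: 0.0106
t 6.85 pos [ 0.4084 -0.3232  0.0834] shift [ 0.0059  0.0002 -0.0003] dr [-0.0012  0.0005 -0.0005] F [ 0.   0.5 -4. ] w 0.0106 q [-51.  28.  92.  -0.  60. -44.]
```

```bash
python3 -m crank '{"hand":[255,255,255,255],"translation":[[0.002,0,0],[0.004,0,0],[0.005,0,0],[0.006,0,0]],"dr":[[0,0,0],[0,0,0],[0,0,0],[0,0,0]]}'; python3 -m crank '{"hand":[255,255],"translation":[[0.0005,0,0],[0.001,0,0]],"dr":[[0,0,0],[0,0,0]]}'
```

```text
time_s: 7.25
position: [0.4084, -0.3232, 0.0784]
tool_rot: [[0.001, 0.992, -0.13], [-0.001, -0.13, -0.992], [-1.0, 0.001, 0.001]]
ft_force: [-4.4, 5.2, 15.2]
grip_width: 0.0102
time_s: 7.45
position: [0.4084, -0.3232, 0.0784]
tool_rot: [[0.001, 0.992, -0.13], [-0.002, -0.13, -0.992], [-1.0, 0.001, 0.002]]
ft_force: [-5.2, 5.7, 20.7]
grip_width: 0.0107
```

Contact came at the seated height, 0.078. Releasing, rising clear, and looking.

```bash
python3 -m crank '{"hand":[225,180,140,120,120],"translation":[[0,0,0],[0,0,0],[0,0,0],[0,0,0],[0,0,0]],"dr":[[0,0,0],[0,0,0],[0,0,0],[0,0,0],[0,0,0]]}'; python3 -m crank '{"hand":[120,120,120,120,120],"translation":[[-0.015,0,0],[-0.04,0,0],[-0.08,0,0],[-0.105,0,0],[-0.112,0,0]],"dr":[[0,0,0],[0,0,0],[0,0,0],[0,0,0],[0,0,0]]}';python3 -m crank '{"hand":[0,0,0],"translation":[[0,0,0],[0,0,0],[0,0,0]],"dr":[[0,0,0],[0,0,0],[0,0,0]]}' >/dev/null;  python3 -c "
from h import *
go(.4086,-.3229,.19,-7.5);snap('ws')"
```

```text
time_s: 7.95
position: [0.4085, -0.3233, 0.0765]
tool_rot: [[0.001, 0.992, -0.13], [-0.001, -0.13, -0.992], [-1.0, 0.001, 0.001]]
ft_force: [0.2, -0.6, 0.0]
grip_width: 0.0451
time_s: 8.45
position: [0.409, -0.3239, 0.1912]
tool_rot: [[0.004, 0.992, -0.13], [-0.005, -0.13, -0.992], [-1.0, 0.004, 0.004]]
ft_force: [-0.2, 0.6, 0.3]
grip_width: 0.0453
t 8.75 pos [ 0.408  -0.3227  0.1871] shift [-0.0029  0.0006  0.0001] dr [ 0.0006 -0.0013  0.0014] F [0.3 0.7 0.1] w 0.0854 q [-51.  21.  83.  -0.  76. -44.]
```

View pics/ws.png

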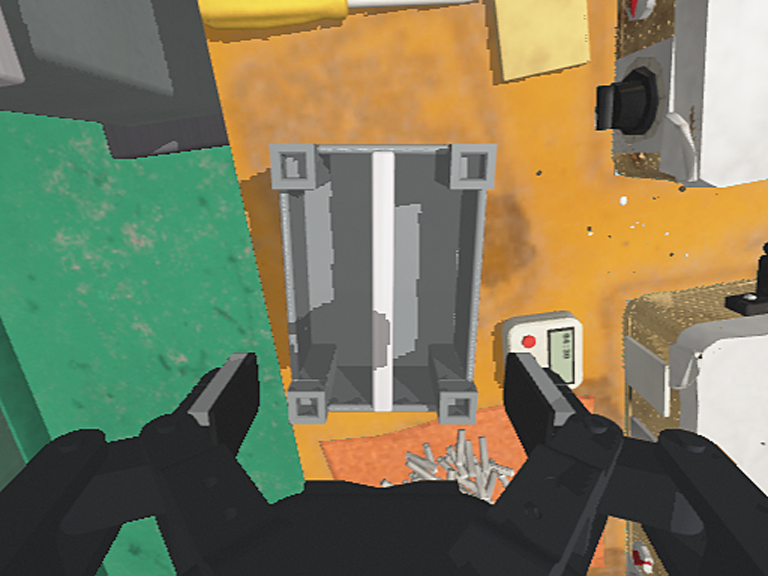

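Deep tray sits squarely on the base, with sockets at about (294,167), (472,167), (307,405), (458,404). I'll check pose and level by fit and depth.

```bash
python3 -c "
from h import *
px=[(472,167),(458,404),(294,167),(307,405)]
fitpx('ws',.113,px)
c=np.load('pics/ws_c.npy',allow_pickle=True).item();d=np.load('pics/ws.npy')
for u,v in px:
    ps=[]
    for y in range(int(v/1.5)-20,int(v/1.5)+20):
        for x in range(int(u/1.5)-20,int(u/1.5)+20):
            w=world('wrist',d,x,y,None,c)
            if .1<w[2]<.125: ps.append(w[2])
    print(len(ps),np.percentile(ps,[50,75,90]).round(4))
go(.4084,.311,.19,-3.85)"
```

```text
ws [ 0.408  -0.3235] -7.46 [[-0.5, -1.0], [-0.1, 1.4], [0.4, -1.1], [0.2, 0.7]]
998 [0.1134 0.1141 0.1146]
821 [0.1125 0.1139 0.1144]
984 [0.1133 0.114  0.1145]
811 [0.1127 0.1138 0.1143]
t 8.8 pos [ 0.408  -0.3228  0.1873] shift [-0.0019 -0.082  -0.6285] dr [-0.0632 -0.0011  0.0011] F [-0.2 -0.6 -1.1] w 0.0855 q [-51.  21.  83.  -0.  76. -44.]
```

Seated: post tops at 0.113 at all four corners. Now to the shallow tray.

```bash
for i in 1; do python3 -m crank '{"hand":[0,0,0,0,0],"translation":[[0,-0.005,-0.035],[0,-0.0105,-0.08],[0,-0.0163,-0.125],[0,-0.022,-0.17],[0,-0.028,-0.215]],"dr":[[0,0,0],[0,0,0],[0,0,0],[0,0,0],[0,0,0]]}' >/dev/null
python3 -m crank '{"hand":[0,0,0,0,0],"translation":[[0,-0.006,-0.045],[0,-0.012,-0.09],[0,-0.0176,-0.135],[0,-0.0235,-0.18],[0,-0.028,-0.215]],"dr":[[0,0,0],[0,0,0],[0,0,0],[0,0,0],[0,0,0]]}' >/dev/null;
python3 -m crank '{"hand":[0,0,0,0,0],"translation":[[0.01,-0.006,-0.045],[0.02,-0.012,-0.09],[0.035,-0.0176,-0.135],[0.045,-0.0235,-0.18],[0.055,-0.026,-0.198]],"dr":[[-0.013,0,0],[-0.026,0,0],[-0.039,0,0],[-0.052,0,0],[-0.063,0,0]]}' >/dev/null; python3 -m crank '{"hand":[0,0],"translation":[[0,0,0],[0,0,0]],"dr":[[0,0,0],[0,0,0]]}' >/dev/null; done; python3 -c "
from h import *
go(.4084,.311,.133,-3.85);snap('wsh')"
```

```text
t 10.5 pos [0.4084 0.3098 0.1326] shift [-0.0004 -0.     -0.0012] dr [0.0003 0.0016 0.0006] F [-0.3 -0.8  0.3] w 0.0853 q [24. 24. 89. -0. 67. 28.]
```

View pics/wsh.png

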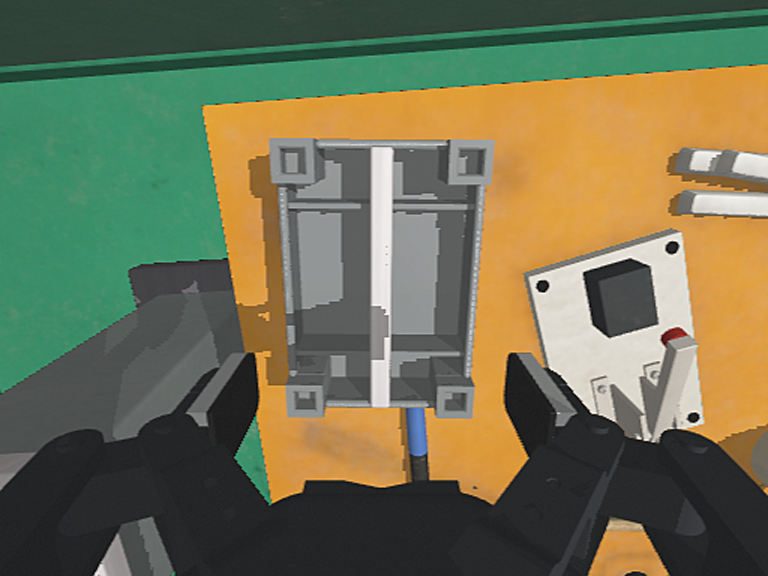

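Shallow tray sockets: (293,161), (470,160), (306,399), (456,398). The marker is close to the tray's near end but clear of the fingers.

```bash
python3 -c "
from h import *
fitpx('wsh',.056,[(470,160),(456,398),(293,161),(306,399)])
go(.4084,.311,.025,-3.85)"; python3 -m crank '{"hand":[120,120,120,120],"translation":[[0,0,0],[0,0,0],[0,0,0],[0,0,0]],"dr":[[0,0,0],[0,0,0],[0,0,0],[0,0,0]]}' 60; python3 -c "
from h import *
go(.4084,.311,.025,-3.85)"
```

```text
wsh [0.4078 0.3117] -3.82 [[-0.3, -0.4], [-0.3, 1.0], [0.5, -0.9], [0.0, 0.3]]
t 10.55 pos [0.4087 0.3094 0.1331] shift [ 0.1081 -0.0004 -0.0017] dr [-0.0007  0.0012 -0.0002] F [ 0.4  0.5 -0.1] w 0.0853 q [24. 24. 89. -0. 67. 28.]
time_s: 10.95
position: [0.4088, 0.3098, 0.1334]
tool_rot: [[0.001, 0.998, -0.068], [-0.001, -0.068, -0.998], [-1.0, 0.001, 0.001]]
ft_force: [0.5, 0.4, 0.4]
grip_width: 0.0454
t 10.95 pos [0.4088 0.3098 0.1334] shift [ 0.1084 -0.0006 -0.0012] dr [-0.0008  0.0005 -0.001 ] F [0.5 0.4 0.4] w 0.0454 q [24. 24. 89. -0. 67. 28.]
```

```bash
python3 -m crank '{"hand":[120,120,120,120,120],"translation":[[0.03,-0.001,-0.0018],[0.065,-0.001,-0.0018],[0.09,-0.001,-0.0018],[0.103,-0.001,-0.0018],[0.108,-0.001,-0.0018]],"dr":[[0,0,0],[0,0,0],[0,0,0],[0,0,0],[0,0,0]]}'; python3 -m crank '{"hand":[150,185,215,255,255],"translation":[[0,0,0],[0,0,0],[0,0,0],[0,0,0],[0,0,0]],"dr":[[0,0,0],[0,0,0],[0,0,0],[0,0,0],[0,0,0]]}' 100;python3 -m crank '{"hand":[255,255,255],"translation":[[0,0,0],[0,0,0],[0,0,0]],"dr":[[0,0,0],[0,0,0],[0,0,0]]}' 100; python3 -m crank '{"hand":[255,255,255,255,255],"translation":[[-0.01,0,0],[-0.03,0,0],[-0.06,0,0],[-0.1,0,0],[-0.14,0,0]],"dr":[[0,0,0],[0,0,0],[0,0,0],[0,0,0],[0,0,0]]}';python3 -m crank '{"hand":[255,255,255],"translation":[[-0.01,0,0],[-0.015,0,0],[-0.015,0,0]],"dr":[[0,0,0],[0,0,0],[0,0,0]]}'; python3 -c "
from h import *
go(.408,-.3235,.18,-7.46);snap('wl2')"
```

```text
time_s: 11.45
position: [0.4074, 0.3116, 0.024]
tool_rot: [[-0.001, 0.998, -0.067], [-0.002, -0.067, -0.998], [-1.0, -0.001, 0.002]]
ft_force: [0.6, 0.2, 0.2]
grip_width: 0.0457
time_s: 11.95
position: [0.4086, 0.3121, 0.0261]
tool_rot: [[0.003, 0.998, -0.067], [0.0, -0.067, -0.998], [-1.0, 0.003, -0.0]]
ft_force: [1.4, -0.4, 7.6]
grip_width: 0.0104
time_s: 12.25
position: [0.4086, 0.3122, 0.0261]
tool_rot: [[0.003, 0.998, -0.067], [0.0, -0.067, -0.998], [-1.0, 0.003, -0.0]]
ft_force: [1.4, -1.2, 6.7]
grip_width: 0.01
time_s: 12.75
position: [0.407, 0.3118, 0.1667]
tool_rot: [[-0.001, 0.998, -0.067], [-0.001, -0.067, -0.998], [-1.0, -0.001, 0.001]]
ft_force: [0.5, 0.6, -1.6]
grip_width: 0.0108
time_s: 13.05
position: [0.4072, 0.3118, 0.1795]
tool_rot: [[-0.001, 0.998, -0.067], [-0.001, -0.067, -0.998], [-1.0, -0.001, 0.001]]
ft_force: [0.1, 0.5, -3.5]
grip_width: 0.0101
t 13.05 pos [0.4072 0.3118 0.1795] shift [3.000e-04 4.350e-02 6.338e-01] dr [0.0629 0.0014 0.0008] F [ 0.1  0.5 -3.5] w 0.0101 q [24. 21. 85. -0. 74. 28.]
```

```bash
python3 -c "
from h import *
A=cv2.imread('pics/wl_raw.png',0);B=cv2.imread('pics/wl2_raw.png',0);s=sensors.observe()
c=np.load('pics/wl2_c.npy',allow_pickle=True).item();o={}
for n,(u,v) in {'L':(136.5,114.5),'R':(378,115)}.items():
    best=None
    for k in np.arange(.90,1.06,.01):
        T=cv2.warpAffine(A,np.array([[k,0,31-k*u],[0,k,31-k*v]]),(63,63),flags=cv2.INTER_CUBIC)
        m=cv2.minMaxLoc(cv2.matchTemplate(B[60:220],T,cv2.TM_CCOEFF_NORMED));
        if best is None or m[1]>best[0]: best=(m[1],k,m[3][0]+31,m[3][1]+31+60)
    print(n,best);o[n]=best[2:]
for z in(.208,.210,.212):
    L,R=[world('wrist',None,*o[n],z,c)[:2] for n in'LR']
    e=R-L;a=np.arctan2(e[1],e[0]);m=(L+R)/2-.069*np.array([-np.sin(a),np.cos(a)])
    print(z,np.linalg.norm(e)*1000,np.degrees(a),m,(np.array(s['tool_rot']).T[:, :2]@(m-s['position'][:2])).round(4))
"
```

```text
L (0.808734118938446, np.float64(0.9500000000000001), 142, 116)
R (0.8885620832443237, np.float64(0.9600000000000001), 372, 116)
0.208 91.60121007349525 -3.8697084186195645 [0.40766749 0.31065582] [0.     0.0007 0.0011]
0.21 90.00654615402847 -3.8697084186195565 [0.40765206 0.31074012] [0.     0.0006 0.001 ]
0.212 88.41188223456167 -3.8697084186195845 [0.40763662 0.31082443] [0.     0.0006 0.0009]
```

Tray centre is within about 1 mm of the TCP, with no slip. Carrying it over.

```bash
python3 -m crank '{"hand":[255,255,255,255,255],"translation":[[0,0.001,0.018],[0,0.0035,0.05],[0,0.0062,0.09],[0,0.009,0.13],[0,0.0117,0.17]],"dr":[[0.002,0,0],[0.005,0,0],[0.009,0,0],[0.013,0,0],[0.017,0,0]]}' >/dev/null
python3 -m crank '{"hand":[255,255,255,255,255],"translation":[[0,0.0035,0.04],[0,0.007,0.08],[0,0.0105,0.12],[0,0.014,0.16],[0,0.0175,0.2]],"dr":[[0.004,0,0],[0.008,0,0],[0.012,0,0],[0.016,0,0],[0.02,0,0]]}' >/dev/null
python3 -c "
from h import *
go(.4077,-.3225,.18,-7.45)"
```

```text
t 14.1 pos [ 0.4077 -0.0605  0.1791] shift [-0.0011  0.0274  0.2606] dr [ 0.0254 -0.0004  0.0023] F [ 0.8  0.9 -1.7] w 0.0103 q [-25.  11. 100.  -0.  69. -19.]
```

```bash
python3 -m crank '{"hand":[255,255,255,255,255],"translation":[[0,0.0042,0.04],[0,0.0084,0.08],[0,0.0126,0.12],[0,0.0168,0.16],[0,0.021,0.2]],"dr":[[0.005,0,0],[0.01,0,0],[0.015,0,0],[0.02,0,0],[0.025,0,0]]}' >/dev/null
python3 -m crank '{"hand":[255,255,255,255,255],"translation":[[0,0.003,0.03],[0,0.005,0.05],[0,0.006,0.059],[0,0.006,0.059],[0,0.006,0.059]],"dr":[[0,0,0],[0,0,0],[0,0,0],[0,0,0],[0,0,0]]}' >/dev/null
python3 -c "
from h import *
go(.4077,-.3225,.146,-7.45)"
```

```text
t 15.1 pos [ 0.4069 -0.3184  0.1799] shift [0.0339 0.0014 0.004 ] dr [ 0.0012 -0.0009  0.0006] F [-0.5  0.4 -2.2] w 0.0098 q [-51.  21.  85.   0.  74. -44.]
```

```bash
python3 -m crank '{"hand":[255,255,255,255,255],"translation":[[0.012,0.0014,0.004],[0.022,0.0014,0.004],[0.03,0.0014,0.004],[0.034,0.0014,0.004],[0.034,0.0014,0.004]],"dr":[[0.001,0,0],[0.001,0,0],[0.001,0,0],[0.001,0,0],[0.001,0,0]]}' >/dev/null
python3 -m crank '{"hand":[255,255],"translation":[[0,0,0],[0,0,0]],"dr":[[0,0,0],[0,0,0]]}' >/dev/null
python3 -c "
from h import *
go(.4077,-.3225,.1287,-7.45);cams.get_image('top');go(.4077,-.3225,.1287,-7.45)"
```

```text
t 15.8 pos [ 0.408  -0.3238  0.147 ] shift [ 0.0183 -0.0005 -0.0013] dr [-0.0002  0.0013 -0.0013] F [-0.3 -0.3 -2.8] w 0.0104 q [-51.  23.  87.  -0.  70. -44.]
t 15.85 pos [ 0.408  -0.3238  0.147 ] shift [ 0.0183 -0.0005 -0.0013] dr [-0.0002  0.0012 -0.0012] F [-0.4 -0.  -2.7] w 0.0102 q [-51.  23.  87.  -0.  70. -44.]
```

```bash
python3 -m crank '{"hand":[255,255,255,255,255],"translation":[[0.003,-0.0004,-0.0012],[0.006,-0.0004,-0.0012],[0.008,-0.0004,-0.0012],[0.010,-0.0004,-0.0012],[0.012,-0.0004,-0.0012]],"dr":[[0,0,0],[0,0,0],[0,0,0],[0,0,0],[0,0,0]]}'; python3 -c "
from h import *
go(.4077,-.3225,.1287,-7.45)"
```

```text
time_s: 16.35
position: [0.4077, -0.3224, 0.1344]
tool_rot: [[0.001, 0.992, -0.13], [-0.001, -0.13, -0.992], [-1.0, 0.001, 0.001]]
ft_force: [0.3, -0.4, -3.1]
grip_width: 0.0104
t 16.35 pos [ 0.4077 -0.3224  0.1344] shift [0.0057 0.     0.0001] dr [-0.0003  0.0006 -0.0006] F [ 0.3 -0.4 -3.1] w 0.0104 q [-51.  24.  88.  -0.  68. -44.]
```

Pins are about 4 mm in with no contact force. Continuing down.

```bash
python3 -m crank '{"hand":[255,255,255,255],"translation":[[0.002,0,0],[0.004,0,0],[0.005,0,0],[0.006,0,0]],"dr":[[0,0,0],[0,0,0],[0,0,0],[0,0,0]]}'; python3 -m crank '{"hand":[255,255],"translation":[[0.0004,0,0],[0.0008,0,0]],"dr":[[0,0,0],[0,0,0]]}'
```

```text
time_s: 16.75
position: [0.4076, -0.3224, 0.1294]
tool_rot: [[0.001, 0.992, -0.13], [-0.001, -0.13, -0.992], [-1.0, 0.001, 0.001]]
ft_force: [-4.6, 4.6, 13.8]
grip_width: 0.0103
time_s: 16.95
position: [0.4077, -0.3225, 0.1294]
tool_rot: [[0.001, 0.992, -0.13], [-0.002, -0.13, -0.992], [-1.0, 0.001, 0.002]]
ft_force: [-5.7, 5.0, 16.4]
grip_width: 0.0102
```

Same contact signature at the seated height. Releasing and retreating.

```bash
python3 -m crank '{"hand":[225,180,140,120,120],"translation":[[0,0,0],[0,0,0],[0,0,0],[0,0,0],[0,0,0]],"dr":[[0,0,0],[0,0,0],[0,0,0],[0,0,0],[0,0,0]]}'; python3 -m crank '{"hand":[120,120,120,120,120],"translation":[[-0.015,0,0],[-0.04,0,0],[-0.08,0,0],[-0.105,0,0],[-0.112,0,0]],"dr":[[0,0,0],[0,0,0],[0,0,0],[0,0,0],[0,0,0]]}' >/dev/null;python3 -m crank '{"hand":[0,0,0],"translation":[[0,0,0],[0,0,0],[0,0,0]],"dr":[[0,0,0],[0,0,0],[0,0,0]]}' >/dev/null;  python3 -c "
from h import *
go(.4086,-.3229,.24,-7.5);snap('wf')"
```

```text
time_s: 17.45
position: [0.4077, -0.3225, 0.1277]
tool_rot: [[0.001, 0.992, -0.13], [-0.001, -0.13, -0.992], [-1.0, 0.001, 0.001]]
ft_force: [0.7, 0.4, 0.4]
grip_width: 0.0453
t 18.25 pos [ 0.4073 -0.322   0.2383] shift [-0.0017  0.0014  0.0007] dr [ 0.0005 -0.0013  0.0014] F [-0.1 -0.2  0. ] w 0.0847 q [-51.  18.  78.  -0.  83. -44.]
```

View pics/wf.png

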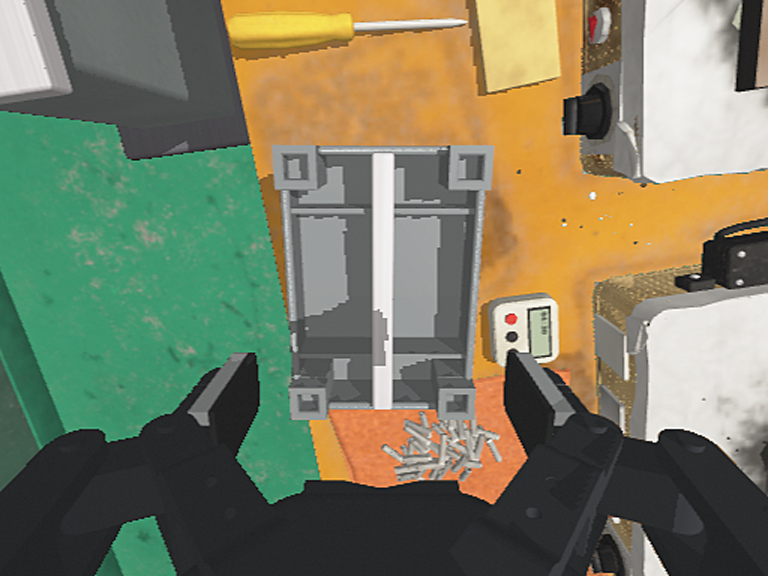

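The shallow tray sits squarely on top: sockets (295,168), (470,168), (308,403), (457,402). Last checks: pose and level.

```bash
python3 -c "
from h import *
px=[(470,168),(457,402),(295,168),(308,403)]
fitpx('wf',.159,px)
c=np.load('pics/wf_c.npy',allow_pickle=True).item();d=np.load('pics/wf.npy')
for u,v in px:
    ps=[]
    for y in range(int(v/1.5)-20,int(v/1.5)+20):
        for x in range(int(u/1.5)-20,int(u/1.5)+20):
            w=world('wrist',d,x,y,None,c)
            if .148<w[2]<.175: ps.append(w[2])
    print(len(ps),np.percentile(ps,[50,75,90]).round(4))"
```

```text
wf [ 0.407 -0.324] -7.38 [[-0.1, -0.4], [0.2, 0.6], [0.1, -0.3], [-0.2, 0.1]]
809 [0.1597 0.1603 0.1607]
713 [0.1589 0.1599 0.1604]
774 [0.1595 0.1601 0.1606]
721 [0.1589 0.1599 0.1604]
```

Post tops read 0.159–0.160 at all four corners (expected 0.159), so it is flush and level. Handing in.

```bash
python3 -c "
from rig import env
print(env.close_job())"
```

```text
the job is handed in; nothing more can be done
None
```

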